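Seat a canister's double lid and lift off the outer one

ROBOT

A 6-joint arm with a two-finger parallel gripper is mounted at the origin on the work surface. World frame = base frame: x ahead of the robot, y to its left, z up, the work surface at z = 0. Lengths are in m, angles in degrees, forces in N, time in s.
With the tool pointing down it reaches from about 0.3 to 0.75 m from the base axis. Payload 8.5 kg.
Tool frame: the origin (TCP) lies midway between the tips of the shut fingers; the grasp point (between the pads) lies 19 mm behind it; z points along the fingers, y is the line along which they close (so a half turn about z gives the same grasp; the last joint's range is limited). The gripper opens to 85 mm and grips with 20 to 120 N. Pads are 22 mm wide; open, the fingers measure 114 mm over their backs; the gripper's body (76 mm by 85 mm) begins 54 mm behind the grasp point. The pads swing forward as they close: fully open they stand 13 mm farther back than shut.
Start: joints at [51.033, 21.807, 74.336, -0, 83.858, -12.336], TCP at [0.247, 0.492, 0.231] pointing down, gripper open.
Joint ranges: [-178.18, 178.18], [-50.72, 133.34], [12.68, 142.11], [-81.47, 261.47], [9.98, 163.14], [-165.26, 165.26]. Speed limits (degrees/s): [136.94, 136.94, 180, 180, 180, 180].

INTERFACE

Orientations are given as a 3x3 rotation matrix whose columns are the frame's x, y, z axes.
In Python, from rig import env, viewer, recognise, pinpoint gives the robot as it stands.
- The arm moves only by the tool move_arm, never from a script. Its argument "plan" is text: rows parted by semicolons, each of 7 numbers parted by spaces: the shift along the tool's x, y, z in m, then the turn, a rotation vector about the tool's x, y, z in rad, then the finger opening in m, from 0 to 0.0854. A call has 1 to 12 rows; each row shifts and turns the commanded pose from where the row before left it, along the tool's axes as they then stand; what a row does not reach is not made up. A row lasts 1/8 s, in which the tool goes at most 62.5 mm and 10.7 degrees, less where a joint would pass 70% of its speed; a pose out of reach is approached as far as the arm can. A call is refused whole if a number of a shift passes 0.0625 or a number of a turn 0.188, either way. A call with a gripper value outside its range is refused whole. The fingers move at their own pace and stop on an object; "grip_force" is the grip in N (left out, the last holds). Time passes only in rows, so rows that do not move let the fingers close. It gives the time, the measured TCP pose, the force, the opening and the grip force at its end, in the units of the state.
- env.observe(): the state, without advancing time (a new reading comes with each control period).
- viewer.get_image(name): name is "side" or "top"; returns (picture, depth): 400x640x3 uint8, red, green, blue; 400x640 float32, m along the optical axis (not along the pixel's ray), 0 where there is no reading.
- viewer.calibration(name): a dict with "fx", "fy", "cx", "cy" (pixels), "R" (3x3) and "t" (3): a world point X has camera coordinates R X + t. Camera axes: x right, y down, z forward; pixel columns grow to the right and rows downward; lengths in m; the calibration is good to about 2 mm. A picture is of the moment at which its call begins. calibration takes no time and is no camera call.
- env.close_job(): hands the job in; it is judged then, once.
Trained networks look in the newest picture that a camera, given by its name, has taken for a name from the list of things; names that differ only in an ending like _2 or _b are one class to them, and where a whole thing is asked for, a point or a joint stands for the part that bears it (a point fixed in the world has none). Each returns a list of dicts, best first, with "conf" (0 to 1); they miss things now and then, are a little off and sometimes report something else, mostly with a low value. They report only what shows in the picture. A call takes as long as a camera call. They do not tell look-alikes from the thing itself.
- recognise(camera, name): "extent" ([centre column, centre row, width, height] in pixels, round what is visible of it).
- pinpoint(camera, name): "pixel" ([column, row] in pixels: a listed point, or the origin of a listed thing).
The state is a dict: "time_s": time; "q": joint angles; "qvel": joint speeds; "joint_efforts": joint torques, N m; "position": TCP position; "tool_rot": TCP orientation; "ft_force": force on the tool from outside, world axes, zero at the start; "wrist_torque": the same for the moment, N m; "grip_width": finger opening in m; "gripper_force": force on a finger pad.
Only numpy, scipy, OpenCV 4.12 (cv2) and the standard library are available. Lean on these libraries where they do the work, as an engineer would, in place of code of your own. Each camera call takes 0.05 s, during which the arm holds its last target. There are 200 camera calls.

TASK

The steel spring pin in the rim of the dark wooden canister has worked up: with the little mallet (not with the gripper or the lids) knock the pin down flush with the rim, then set the mallet back down on the counter without dropping it. Next carry the two nested lids together (the inner lid's metal knob lifts both) and lower them onto the canister so that the inner lid sits flat in its mouth, then change to the wooden outer lid's collar and lift the outer lid alone, clear of the knob, leaving the inner lid seated and undisturbed. Finish while still holding the outer lid level and still in the air above the canister; leave the other goods on the counter alone.

Things in the scene. Friction and masses are not known exactly. Their poses are not given: they have to be found in the camera images.
- canister: (all sizes in mm) fixed round dark-wood canister, open at the top: outer diameter 110, height 70, mouth diameter 80 (wall about 15 thick, so the rim is a flat ring), inside floor at 8. Origin: centre of its underside, z up; its x axis points to the pin.
- canister_rim (a point): centre of the canister's mouth at the height of the rim's top face, 70 above the counter
- pin: (mm) upright round steel spring pin, diameter 10, in the canister's rim, 47.5 from the canister's axis; stands 9 to 12 proud at the start. Origin: centre of its flat top. It slides straight down and stays where it is pushed (grips with about 6 N, no spring back); fully home its top is level with the rim.
- inner_lid: (mm) loose aluminium inner lid, 180 g, standing on the counter under the outer lid. Origin: centre of its underside, z up. Boss z 0-12, diameter 74 (66 at the bottom), enters the mouth; disc diameter 106, z 12-20, rests on the rim (origin then 12 below the rim); cone z 20-34, diameter 26 to 18; knob: straight post, diameter 18, up to z 82, through the outer lid
- outer_lid: (mm) loose wooden outer lid, 180 g, lying on the inner lid's disc. Origin: centre of its skirt's lower edge, z up. Skirt diameter 128 outside, 122 inside, z 0-16; top plate z 16-22; upright collar (tube) diameter 50, z 22-48; bore 28 round the knob. Nested, its origin is 4 above the inner lid's. Lifting the inner lid carries it along; by itself it lifts straight off
- mallet: (mm) loose small wooden mallet, about 300 g, standing on one face of its round head with the handle level. Origin: centre of the head's lower face, z up along the head's axis; the handle points along -x. Head diameter 46, height 66; handle 18 wide, 20 high, its middle at z 36, from x = -20 to -155. The centre of mass lies near the head.
- mallet_head (a point): centre of the mallet's head, 33 above its lower face
- mallet_grip (a point): middle of the handle 60 from the head's axis, a good place to grip, 36 above the head's lower face
- bangle: bystander: steel bangle lying flat, diameter 68, height 14; origin under its centre
- gift_box: bystander: small black ring box, 44 x 44 x 38; origin under its centre
- ring_cone: bystander: wooden ring cone, foot diameter 42, height 55; origin under its centre
- loupe: bystander: black loupe lying flat, diameter 34, height 22; origin under its lens
- knob (a point): middle of the part of the inner lid's knob that stands above the collar: z 67 of the inner lid; the knob ends 15 above this point
- collar (a point): on the outer lid's axis, middle of the collar's height: z 35 of the outer lid, 13 above its top plate
Mind the look-alikes: they are no part of the job. Of the things shaped like the mallet, the wooden one is meant.

How it is judged (in metres and radians):
On the way, in this order (a step that is already met when the one before it is completed fails the run):
1. the pin is knocked down flush with the rim (to within 2.2 mm) (z of pin in the frame of canister_rim below 0.0022 m), for 0.1 s.
2. both lids together are down on the canister, the inner one flat in its mouth (horizontal distance between inner_lid and canister_rim below 0.006 m and z of inner_lid in the frame of canister_rim below -0.009 m and angle between inner_lid's own z axis and vertical below 0.05 rad and z of outer_lid in the frame of inner_lid below 0.01 m and contact force between the fingers and mallet below 0.1 N), for 0.2 s.
At the end, for the whole second after the job is handed in: Pin within 2.2 mm of flush; inner lid untouched, at rest in the mouth (6 mm sideways, 3 mm high, 0.05 rad); outer lid held still by the fingers over the canister (60 mm), its edge above the knob, within 0.2 rad of level, touching nothing else; mallet released, at rest on the counter (z of pin in the frame of canister_rim below 0.0022 m and horizontal distance between inner_lid and canister_rim below 0.006 m and z of inner_lid in the frame of canister_rim below -0.009 m and angle between inner_lid's own z axis and vertical below 0.05 rad and linear speed of each of inner_lid, mallet below 0.02 m/s and contact force between each of the fingers, outer_lid and inner_lid below 0.1 N and z of outer_lid in the frame of inner_lid above 0.086 m and horizontal distance between outer_lid and canister_rim below 0.06 m and angle between outer_lid's own z axis and vertical below 0.2 rad and linear speed of outer_lid below 0.03 m/s and contact force between the fingers and outer_lid above 2 N and height (world z) of mallet_head below 0.045 m and contact force between the fingers and mallet below 0.1 N); the arm keeps its last pose, push and grip.
It fails at once if the gripper or arm pushes the pin (contact force between any of the fingers, the arm and pin above 1 N).
It fails at once if a lid is used to push the pin while it stands proud (z of pin in the frame of canister_rim above 0.0025 m and contact force between any of inner_lid, outer_lid and pin above 3 N).
It fails at once if the outer lid is parted from the inner lid while the inner lid is not seated in the canister (distance between outer_lid and inner_lid above 0.016 m and (z of inner_lid in the frame of canister_rim above -0.006 m or horizontal distance between inner_lid and canister_rim above 0.008 m)).
It fails at once if the mallet is dropped (height (world z) of mallet_head above 0.05 m and contact force between the fingers and mallet below 0.1 N and linear speed of mallet above 0.5 m/s).
It fails at once if other goods are pushed about (distance of any of bangle, gift_box, ring_cone, loupe from where it was at the start of the episode above 0.03 m).
It also fails if it takes over 61 s, if anything falls off the work surface, if the arm or the gripper's body presses on something with over 40 N, if the wrist force passes 120 N, or if a joint passes its speed limit or range.

## Working session

There is one attempt and no reset: what is moved stays moved. The work goes in short steps, Python scripts to look and compute and a tool call to move; the robot and the scene stay as the last step left them, time stands still between calls to the robot, and variables do not carry over. Pictures are saved under pics/ and viewed, at most 10 in all, crops included, and the job is handed in when it is done.

Besides the shell and the picture viewer there is one more tool, called after "Emit:" as name(argument=value, ...) on one line, values as JSON. move_arm: Moves the arm, as the interface text tells. Its arguments: {"type":"object","properties":{"plan":{"type":"string"},"grip_force":{"type":"number"}},"required":["plan"]}

```bash
mkdir -p pics; ls; cat > h.py <<'E'
import numpy as np, cv2
from rig import env, viewer, recognise, pinpoint
C={n:viewer.calibration(n) for n in('side','top')}
def snap(cam,fn=None):
    im,d=viewer.get_image(cam)
    if fn: cv2.imwrite('pics/'+fn,im[:,:,::-1])
    return im,d
def world(cam,u,v,z):
    c=C[cam];R=np.array(c['R']);t=np.array(c['t'])
    return R.T@(np.array([(u-c['cx'])/c['fx']*z,(v-c['cy'])/c['fy']*z,z])-t)
def ray(cam,u,v):
    c=C[cam];R=np.array(c['R']);t=np.array(c['t'])
    o=-R.T@t; return o,world(cam,u,v,1)-o
def atz(cam,u,v,h):
    o,d=ray(cam,u,v); return o+d*(h-o[2])/d[2]
def proj(cam,X):
    c=C[cam];p=np.array(c['R'])@np.array(X)+np.array(c['t'])
    return c['fx']*p[0]/p[2]+c['cx'],c['fy']*p[1]/p[2]+c['cy']
def tri(a,b):
    A=np.zeros((3,3));y=np.zeros(3);ps=[('side',a),('top',b)]
    for cam,p in ps:
        o,d=ray(cam,*p);d=d/np.linalg.norm(d);P=np.eye(3)-np.outer(d,d);A+=P;y+=P@o
    X=np.linalg.solve(A,y); return X
E
python3 - <<'E'
from h import *
np.set_printoptions(precision=4,suppress=True)
a,da=snap('side','s0.png');b,db=snap('top','t0.png')
print({n:(-np.array(C[n]['R']).T@C[n]['t'],np.array(C[n]['R'])[2]) for n in C})
for n in ['canister_rim','pin','knob','collar','mallet_head','mallet_grip','inner_lid','outer_lid','mallet','canister','bangle','gift_box','ring_cone','loupe']:
    for cam in C:
        print(n,cam,[(np.round(r['pixel'],1),round(r['conf'],2)) for r in pinpoint(cam,n)[:3]])
E
```

```text
pics
{'side': (array([ 0.2747, -0.7069,  0.8771]), array([ 0.2039,  0.61  , -0.7657])), 'top': (array([ 0.4376, -0.0798,  1.2157]), array([ 0.0452,  0.0042, -0.999 ]))}
canister_rim side [(array([334.8, 178.8]), 0.97), (array([316.5, 136.9]), 0.33)]
canister_rim top [(array([277.2, 179.5]), 0.79), (array([242.8, 158.2]), 0.51)]
pin side []
pin top [(array([185.3, 172.5]), 0.67)]
knob side [(array([313.6, 120.6]), 0.39)]
knob top [(array([183.8, 168.7]), 0.49)]
collar side [(array([315.4, 128.2]), 0.85), (array([425.7, 234.9]), 0.43)]
collar top [(array([187.3, 173.7]), 0.82)]
mallet_head side [(array([377.7, 271.8]), 0.97), (array([245.1, 305.3]), 0.71), (array([271.7, 189.4]), 0.68)]
mallet_head top [(array([381.5, 294.3]), 0.93), (array([387.7, 175.6]), 0.9), (array([461.9, 146.3]), 0.86)]
mallet_grip side [(array([255. , 322.9]), 0.96), (array([421.9, 331.3]), 0.72), (array([355.7, 273.7]), 0.65)]
mallet_grip top [(array([450.5, 168.6]), 0.93), (array([287.2, 252.2]), 0.8), (array([404.1, 293. ]), 0.75)]
inner_lid side [(array([315.3, 136.7]), 0.62), (array([380.5, 268.8]), 0.47),
[... 279 characters left out ...]
t top [(array([270.8, 237.4]), 0.79), (array([378.9, 295. ]), 0.61), (array([390.5, 177.1]), 0.6)]
canister side [(array([334.6, 193.5]), 0.93)]
canister top [(array([279.5, 180.9]), 0.57)]
bangle side [(array([401.9, 176. ]), 0.76)]
bangle top [(array([275. , 104.9]), 0.52), (array([192.7, 173.4]), 0.42)]
gift_box side [(array([344.7, 163.4]), 0.53), (array([316.3, 136.2]), 0.25)]
gift_box top [(array([243.4, 157. ]), 0.73), (array([388.5, 177.4]), 0.27)]
ring_cone side [(array([384.9, 225.9]), 0.51)]
ring_cone top [(array([336.1, 146.3]), 0.69)]
loupe side [(array([376.5, 280.6]), 0.61), (array([425.3, 233.6]), 0.55), (array([316.1, 136.3]), 0.25)]
loupe top [(array([354.5, 111.9]), 0.51)]
```

View pics/s0.png

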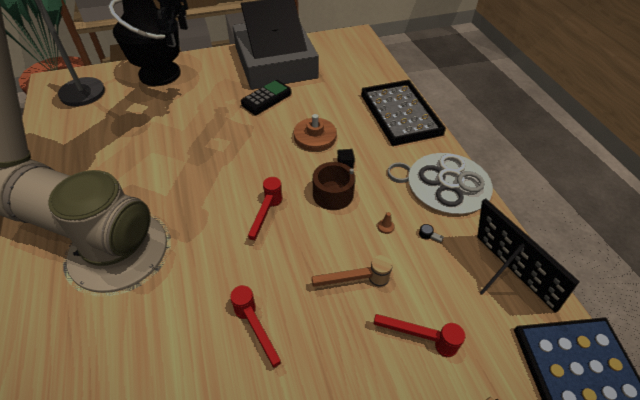

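View pics/t0.png

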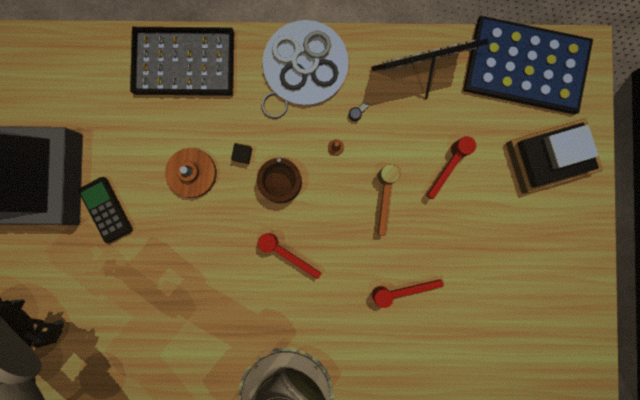

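The side view shows the canister at (334,186), the lids at (315,130), and the wooden mallet with its head at (381,270). In the top view they are at (279,180), (190,173) and (389,174). The red mallets are the look-alikes. Next I measure with depth.

```bash
cat >> h.py <<'E'
def cloud(cam,d):
    c=C[cam];v,u=np.mgrid[0:400,0:640];R=np.array(c['R'])
    P=np.stack([(u-c['cx'])/c['fx']*d,(v-c['cy'])/c['fy']*d,d],-1)-np.array(c['t'])
    P=P@R; P[d==0]=np.nan; return P
def circ(p):
    A=np.c_[2*p[:,:2],np.ones(len(p))];s=np.linalg.lstsq(A,(p[:,:2]**2).sum(1),rcond=None)[0]
    return s[:2],np.sqrt(s[2]+s[0]**2+s[1]**2)
E
python3 - <<'E'
from h import *
np.set_printoptions(precision=4,suppress=True)
ims={c:snap(c) for c in C}
P={c:cloud(c,ims[c][1]) for c in C}
print('table',[np.nanmedian(P[c][150:300,250:400,2]) for c in C])
reg={'top':{'can':(250,150,310,212),'lid':(160,140,222,205),'mal':(370,155,402,240)},'side':{'can':(308,158,362,212),'lid':(288,108,342,156),'mal':(305,250,398,295)}}
for c in C:
    for k,(a,b,e,f) in reg[c].items():
        p=P[c][b:f,a:e].reshape(-1,3);p=p[~np.isnan(p[:,0])]
        for lo,hi in {'can':[(.064,.073),(.075,.09)],'lid':[(.02,.03),(.046,.056),(.075,.09)],'mal':[(.06,.072),(.035,.052)]}[k]:
            q=p[(p[:,2]>lo)&(p[:,2]<hi)]
            if len(q)<3: print(c,k,lo,len(q));continue
            mid=(q[:,:2].max(0)+q[:,:2].min(0))/2
            print(c,k,lo,len(q),'mean',q.mean(0),'mid',mid,'ext',np.ptp(q[:,:2],axis=0),'circ',circ(q))
        if k=='can': 
            q=p[p[:,2]>.0735];print('high',q[:12])
for k,a,b in [('rim',(334.8,178.8),(277.2,179.5)),('knob',(313.6,120.6),(183.8,168.7)),('mh',(377.7,271.8),(387.7,175.6)),('collar',(315.4,128.2),(187.3,173.7))]:
    print(k,tri(a,b))
s=cv2.resize(ims['side'][0][100:230,270:450],None,fx=4,fy=4,interpolation=cv2.INTER_CUBIC)
cv2.imwrite('pics/c1.png',s[:,:,::-1])
s=cv2.resize(ims['top'][0][130:220,150:310],None,fx=5,fy=5,interpolation=cv2.INTER_CUBIC)
cv2.imwrite('pics/c2.png',s[:,:,::-1])
E
```

```text
table [np.float64(0.0009995665104118403), np.float64(-0.0006588284581627477)]
side can 0.064 539 mean [0.5468 0.015  0.0697] mid [0.5485 0.0188] ext [0.1089 0.1121] circ (array([0.548 , 0.0173]), np.float64(0.04816587897717561))
side can 0.075 17 mean [0.5891 0.0223 0.0784] mid [0.5624 0.0309] ext [0.0765 0.063 ] circ (array([0.5524, 0.0204]), np.float64(0.04382383038462521))
high [[0.5559 0.0624 0.0752]
 [0.5864 0.0471 0.0737]
 [0.5241 0.0568 0.075 ]
 [0.5937 0.0228 0.0803]
 [0.596  0.0218 0.0807]
 [0.5981 0.0201 0.0817]
 [0.6006 0.0195 0.0816]
 [0.5923 0.019  0.0809]
 [0.5957 0.0204 0.0785]
 [0.5978 0.0188 0.0795]
 [0.6    0.0176 0.08  ]
 [0.5077 0.0471 0.0745]]
side lid 0.02 748 mean [0.5664 0.2389 0.0263] mid [0.5694 0.2297] ext [0.1267 0.1697] circ (array([0.5697, 0.2494]), np.float64(0.049983350125549116))
side lid 0.046 125 mean [0.5679 0.2449 0.0517] mid [0.5693 0.2473] ext [0.0487 0.05  ] circ (array([0.5691, 0.2491]), np.float64(0.01928698242012442))
side lid 0.075 33 mean [0.568  0.2488 0.0814] mid [0.5685 0.2509] ext [0.0161 0.0194] circ (array([0.5681, 0.2495]), np.float
[... 1111 characters left out ...]
5679 0.2488 0.0502] mid [0.5688 0.2506] ext [0.0459 0.0499] circ (array([0.5689, 0.2507]), np.float64(0.019932201399154446))
top lid 0.075 47 mean [0.5687 0.2504 0.0803] mid [0.569  0.2504] ext [0.0177 0.0174] circ (array([0.569 , 0.2506]), np.float64(0.00671159634430971))
top mal 0.06 264 mean [ 0.5663 -0.2556  0.0649] mid [ 0.5669 -0.2561] ext [0.0448 0.0448] circ (array([ 0.5663, -0.2556]), np.float64(0.01631585467777487))
top mal 0.035 411 mean [ 0.4808 -0.2448  0.0443] mid [ 0.4968 -0.246 ] ext [0.1665 0.0323] circ (array([ 0.4854, -0.2142]), np.float64(0.05112554949443883))
rim [0.5511 0.0223 0.0574]
knob [0.5702 0.2555 0.0614]
mh [ 0.5633 -0.2549  0.0316]
collar [0.5673 0.2517 0.0365]
```

View pics/c1.png

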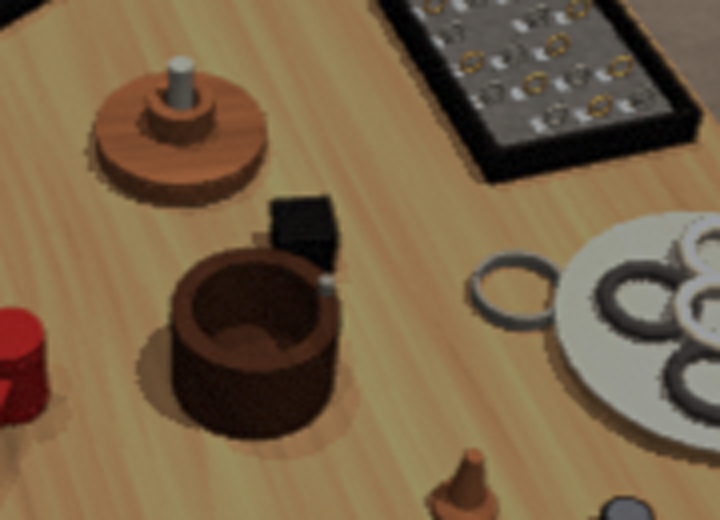

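View pics/c2.png

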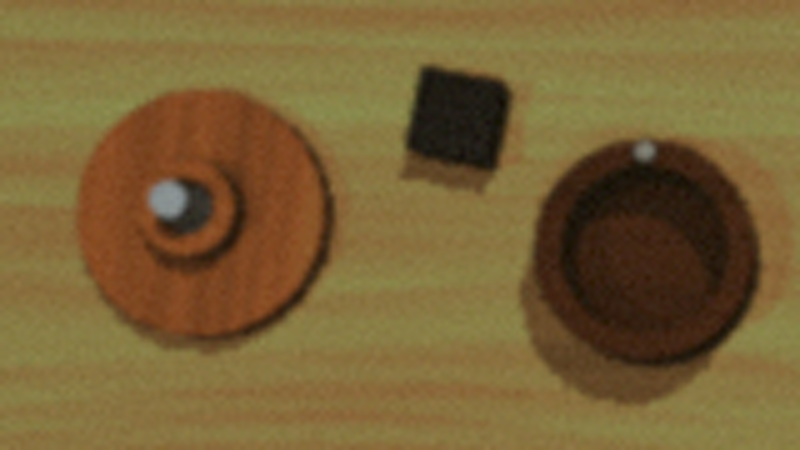

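The crops show the pin at side (351,171) and top (279,160), at about x=0.5955, y=0.019 with its top at z≈0.081. Next I work out the mallet grasp.

```bash
cat >> h.py <<'E'
def goto(target,yaw=None):
    """print pose and tool-frame shift to a world target (tool down), after turning tool x to yaw"""
    s=env.observe();R=np.array(s['tool_rot']);p=np.array(s['position'])
    x=R[:,0];print('t',round(s['time_s'],2),'pos',p.round(4),'yaw',np.degrees(np.arctan2(x[1],x[0])).round(2),'zax',R[:,2].round(3),'F',np.round(s['ft_force'],1),'w',round(s['grip_width'],4),'gf',round(s['gripper_force'],1))
    if yaw is not None:
        a=np.radians(yaw);X=np.array([np.cos(a),np.sin(a),0]);Z=np.array([0,0,-1.]);Rn=np.c_[X,np.cross(Z,X),Z]
        from scipy.spatial.transform import Rotation as Ro
        print('rotvec',Ro.from_matrix(R.T@Rn).as_rotvec().round(4));R=Rn
    if target is not None: print('shift',(R.T@(np.array(target)-p)).round(4))
E
python3 - <<'E'
from h import *
np.set_printoptions(precision=4,suppress=True)
for c,(a,b,e,f) in {'top':(370,155,402,240),'side':(305,250,398,295)}.items():
    p=cloud(c,snap(c)[1])[b:f,a:e].reshape(-1,3);p=p[(p[:,2]>.042)&(p[:,2]<.052)]
    hd=np.array([.567,-.256]);p=p[np.linalg.norm(p[:,:2]-hd,axis=1)>.035]
    m=p.mean(0);w,v=np.linalg.eigh(np.cov(p[:,:2].T));d=v[:,1]*np.sign(v[0,1])
    print(c,len(p),m,'dir',d,np.degrees(np.arctan2(d[1],d[0])),'width',np.ptp((p[:,:2]-m[:2])@v[:,0]),'len',np.ptp((p[:,:2]-m[:2])@d),'head off axis',(hd-m[:2])@v[:,0],'pt 55 back',m[:2]+d*((hd-m[:2])@d-.055))
print(env.observe()['tool_rot']); goto([.512,-.249,.231],-7)
goto([.512,-.249,.231],173)
E
```

```text
top 312 [ 0.4735 -0.2449  0.0451] dir [ 0.9937 -0.1122] -6.441966292564077 width 0.01789385723381888 len 0.1193032957285704 head off axis 0.000519476457406241 pt 55 back [ 0.5124 -0.2493]
side 409 [ 0.4722 -0.2457  0.0459] dir [ 0.9934 -0.1149] -6.596117627827058 width 0.01986314005062062 len 0.11955143959237176 head off axis -0.0006700301196979411 pt 55 back [ 0.5123 -0.2503]
[[-0.8939  0.4482  0.    ]
 [ 0.4482  0.8939  0.    ]
 [-0.      0.     -1.    ]]
t 1.7 pos [0.2465 0.4916 0.2313] yaw 153.37 zax [ 0.  0. -1.] F [-0.4 -0.5  0.1] w 0.0856 gf 0.0
rotvec [ 0.    -0.     2.799]
shift [0.3538 0.7028 0.0003]
t 1.7 pos [0.2465 0.4916 0.2313] yaw 153.37 zax [ 0.  0. -1.] F [-0.4 -0.5  0.1] w 0.0856 gf 0.0
rotvec [ 0.      0.     -0.3426]
shift [-0.3538 -0.7028  0.0003]
```

Emit:
move_arm(plan="-0.02 -0.019 0 0 0 0 0.06;-0.042 -0.04 0 0 0 0 0.06;-0.042 -0.04 0 0 0 0 0.06;-0.042 -0.04 0 0 0 0 0.06;-0.042 -0.04 0 0 0 0 0.06;-0.042 -0.04 0 0 0 0 0.06;-0.042 -0.04 0 0 0 0 0.06;-0.042 -0.04 0 0 0 0 0.06;-0.042 -0.04 0 0 0 0 0.06;-0.042 -0.04 0 0 0 0 0.06;-0.042 -0.04 0 0 0 0 0.06;-0.042 -0.04 0 0 0 0 0.06")

```text
time_s: 3.2
position: [0.472, -0.1367, 0.2315]
tool_rot: [[-0.894, 0.449, 0.001], [0.449, 0.894, -0.0], [-0.001, 0.0, -1.0]]
ft_force: [1.8, 0.2, 0.6]
grip_width: 0.0599
gripper_force: 0.0
```

Emit:
move_arm(plan="-0.042 -0.04 0 0 0 0 0.06;-0.042 -0.04 0 0 0 0 0.06;0 0 0.03 0 0 -0.1755 0.06;0 0 0.03 0 0 -0.1755 0.06;0 0 0 0 0 0 0.06")

```text
time_s: 3.82
position: [0.5101, -0.2434, 0.1696]
tool_rot: [[-0.993, 0.115, -0.004], [0.115, 0.993, 0.003], [0.004, 0.002, -1.0]]
ft_force: [0.7, 0.3, 0.3]
grip_width: 0.06
gripper_force: 0.0
```

```bash
python3 - <<'E'
from h import *
goto([.5123,-.2498,.017],173.5); print(env.observe()['q'])
E
```

```text
t 3.83 pos [ 0.5101 -0.2434  0.1696] yaw 173.38 zax [-0.004  0.003 -1.   ] F [0.7 0.3 0.3] w 0.06 gf 0.0
rotvec [ 0.0023 -0.0038 -0.0021]
shift [-0.0029 -0.0061  0.1526]
[-3.75085182e+01  2.63346421e+01  7.75758057e+01  1.14747203e-04
  7.63441517e+01 -1.20888391e+02]
```

Emit:
move_arm(plan="-0.003 -0.006 0.03 0 0 0 0.06;0 0 0.04 0 0 0 0.06;0 0 0.04 0 0 0 0.06;0 0 0.025 0 0 0 0.06;0 0 0.013 0 0 0 0.06;0 0 0.005 0 0 0 0.06;0 0 0 0 0 0 0.06;0 0 0 0 0 0 0.06")

```text
time_s: 4.82
position: [0.5136, -0.2505, 0.0193]
tool_rot: [[-0.993, 0.114, 0.001], [0.114, 0.993, -0.001], [-0.001, -0.001, -1.0]]
ft_force: [-0.6, 0.7, 0.4]
grip_width: 0.0599
gripper_force: 0.0
```

```bash
python3 - <<'E'
from h import *
goto([.5123,-.2498,.017],173.5)
E
```

```text
t 4.83 pos [ 0.5136 -0.2505  0.0193] yaw 173.46 zax [ 0.001 -0.001 -1.   ] F [-0.6  0.7  0.4] w 0.0599 gf 0.0
rotvec [-0.0009  0.0015 -0.0007]
shift [0.0014 0.0005 0.0023]
```

Emit:
move_arm(plan="0 0 0.0025 0 0 0 0.06;0 0 0 0 0 0 0.01;0 0 0 0 0 0 0;0 0 0 0 0 0 0;0 0 0 0 0 0 0;0 0 0 0 0 0 0;0 0 -0.01 0 0 0 0;0 0 -0.03 0 0 0 0;0 0 -0.04 0 0 0 0;0 0 -0.03 0 0 0 0;0 0 0 0 0 0 0;0 0 0 0 0 0 0", grip_force=120)

```text
time_s: 6.32
position: [0.5125, -0.2497, 0.1244]
tool_rot: [[-0.994, 0.114, -0.002], [0.114, 0.994, 0.002], [0.002, 0.001, -1.0]]
ft_force: [0.9, -0.3, -3.8]
grip_width: 0.0163
gripper_force: 117.2
```

```bash
cat > mal.py <<'E'
from h import *
np.set_printoptions(precision=4,suppress=True)
s=env.observe();R=np.array(s['tool_rot']);p=np.array(s['position'])
h=p-R[:,0]*.055   # expected head axis
for c in C:
    im,d=snap(c);P=cloud(c,d).reshape(-1,3);P=P[~np.isnan(P[:,0])]
    q=P[(np.hypot(*(P[:,:2]-h[:2]).T)<.035)&(P[:,2]>p[2]+.02)&(P[:,2]<p[2]+.07)]
    top=q[q[:,2]>np.percentile(q[:,2],90)-.008]
    A=np.c_[top[:,:2]-top[:,:2].mean(0),np.ones(len(top))];k=np.linalg.lstsq(A,top[:,2],rcond=None)[0]
    r=top-(A@k)[:,None]*[0,0,1];top=top[abs(r[:,2])<.003];A=np.c_[top[:,:2]-top[:,:2].mean(0),np.ones(len(top))];k=np.linalg.lstsq(A,top[:,2],rcond=None)[0]
    print(c,len(top),'mid',(top[:,:2].max(0)+top[:,:2].min(0))/2,'mean',top.mean(0),'slope deg',np.degrees(k[:2]),'ext',np.ptp(top[:,:2],axis=0))
goto(None)
E
python3 mal.py
```

```text
side 330 mid [ 0.5664 -0.2561] mean [ 0.5661 -0.2572  0.174 ] slope deg [0.5653 1.0435] ext [0.0443 0.0455]Traceback (most recent call last):
  File "mal.py", line 8, in <module>
    top=q[q[:,2]>np.percentile(q[:,2],90)-.008]
                 ~~~~~~~~~~~~~^^^^^^^^^^^
    return _quantile_unchecked(
        a, q, axis, out, overwrite_input, method, keepdims, weights)
    return _ureduce(a,
                    func=_quantile_ureduce_func,
    ...<5 lines>...
                    overwrite_input=overwrite_input,
                    method=method)
    r = func(a, **kwargs)
    result = _quantile(arr,
                       quantiles=q,
    ...<2 lines>...
                       out=out,
                       weights=wgt)
    slices_having_nans = np.isnan(arr[-1, ...])
                                  ~~~^^^^^^^^^
IndexError: index -1 is out of bounds for axis 0 with size 0
```

Emit:
move_arm(plan="0 0.02 -0.003 0 0 0 0;0.0004 0.04 0 0 0 0 0;0.0004 0.04 0 0 0 0 0;0.0004 0.04 0 0 0 0 0;0.0004 0.04 0 0 0 0 0;0.0004 0.04 0 0 0 0 0;0.0004 0.036 0 0 0 0 0;0 0.02 0 0 0 0 0;0 0 0 0 0 0 0;0 0 0 0 0 0 0")

```text
time_s: 7.68
position: [0.5418, 0.0243, 0.1286]
tool_rot: [[-0.994, 0.113, -0.001], [0.113, 0.994, -0.0], [0.001, -0.0, -1.0]]
ft_force: [0.4, 0.1, -3.4]
grip_width: 0.0162
gripper_force: 117.4
```

```bash
sed -i 's/for c in C:/for c in ["side"]:/' mal.py; echo "goto([.5416,.025,.115],173.5)" >> mal.py; python3 mal.py; python3 -c "
from h import *
im,_=snap('side');s=cv2.resize(im[90:250,240:440],None,fx=4,fy=3.75,interpolation=cv2.INTER_CUBIC);cv2.imwrite('pics/c3.png',s[:,:,::-1])"
```

```text
side 200 mid [0.5955 0.0172] mean [0.5954 0.0163 0.1785] slope deg [0.3285 1.228 ] ext [0.0438 0.046 ]
t 7.72 pos [0.5419 0.0239 0.1286] yaw 173.45 zax [-0. -0. -1.] F [-0.  -0.7 -3.5] w 0.0165 gf 117.4
t 7.72 pos [0.5419 0.0239 0.1286] yaw 173.45 zax [-0. -0. -1.] F [-0.  -0.7 -3.5] w 0.0165 gf 117.4
rotvec [-0.0001 -0.0004 -0.0008]
shift [0.0004 0.001  0.0136]
```

View pics/c3.png

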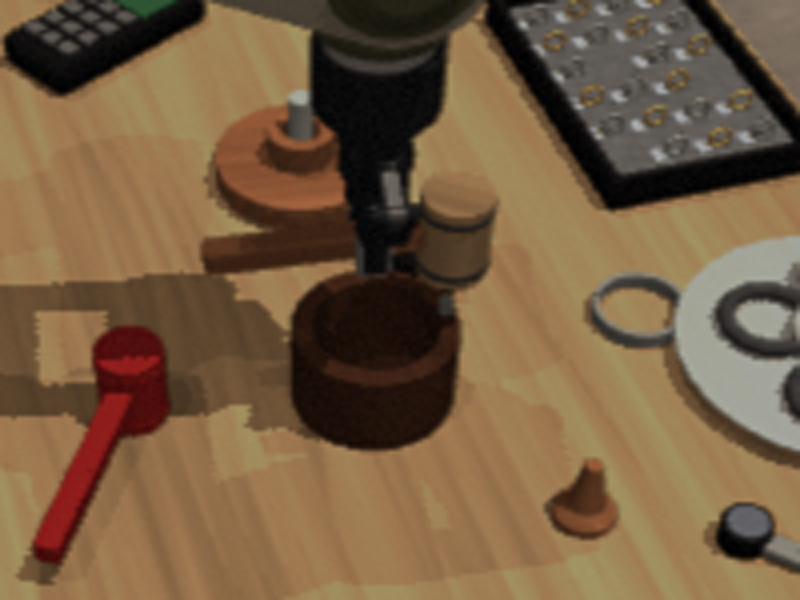

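The mallet hangs level over the pin (crop (447,303)), so I lower it.

Emit:
move_arm(plan="0 0.001 0.015 0 0 0 0;0 0 0.012 0 0 0 0;0 0 0.002 0 0 0 0;0 0 0.002 0 0 0 0;0 0 0.002 0 0 0 0;0 0 0.002 0 0 0 0;0 0 0.002 0 0 0 0;0 0 0.002 0 0 0 0;0 0 0 0 0 0 0")

```text
time_s: 8.9
position: [0.5424, 0.0253, 0.0898]
tool_rot: [[-0.994, 0.114, 0.0], [0.114, 0.994, -0.0], [-0.0, -0.0, -1.0]]
ft_force: [-1.7, 0.5, 2.1]
grip_width: 0.016
gripper_force: 118.0
```

```bash
python3 mal.py
```

```text
side 193 mid [0.5959 0.018 ] mean [0.5956 0.0173 0.1398] slope deg [1.0854 1.7127] ext [0.0454 0.0469]
t 8.95 pos [0.5424 0.0253 0.0898] yaw 173.48 zax [ 0. -0. -1.] F [-2.  -0.3  1.1] w 0.0164 gf 118.0
t 8.95 pos [0.5424 0.0253 0.0898] yaw 173.48 zax [ 0. -0. -1.] F [-2.  -0.3  1.1] w 0.0164 gf 118.0
rotvec [-0.      0.0003 -0.0004]
shift [ 0.0007 -0.0003 -0.0252]
```

Emit:
move_arm(plan="0 0 0.0015 0 0 0 0;0 0 0.001 0 0 0 0;0 0 0.001 0 0 0 0;0 0 0.001 0 0 0 0;0 0 0 0 0 0 0")

```text
time_s: 9.57
position: [0.5422, 0.0253, 0.0859]
tool_rot: [[-0.994, 0.113, 0.0], [0.113, 0.994, -0.0], [-0.0, -0.0, -1.0]]
ft_force: [-4.2, -0.0, 8.1]
grip_width: 0.0161
gripper_force: 119.4
```

Emit:
move_arm(plan="0 0 0.001 0 0 0 0;0 0 0.001 0 0 0 0;0 0 0 0 0 0 0")

```text
time_s: 9.95
position: [0.5419, 0.0253, 0.0854]
tool_rot: [[-0.994, 0.113, 0.001], [0.113, 0.994, -0.001], [-0.001, -0.0, -1.0]]
ft_force: [-13.4, -0.1, 22.2]
grip_width: 0.0163
gripper_force: 121.6
```

Emit:
move_arm(plan="0 0 -0.01 0 0 0 0;0 0 -0.02 0 0 0 0;0 -0.01 -0.015 0 0 0 0;0 -0.035 0 0 0 0 0;0 -0.04 0 0 0 0 0;0 -0.04 0 0 0 0 0;0 -0.04 0 0 0 0 0;0 -0.04 0 0 0 0 0;0 -0.04 0 0 0 0 0;0 -0.03 0 0 0 0 0;0 0 0 0 0 0 0")

```text
time_s: 11.32
position: [0.5104, -0.2503, 0.1279]
tool_rot: [[-0.993, 0.117, -0.0], [0.117, 0.993, -0.0], [0.0, -0.0, -1.0]]
ft_force: [-0.8, -0.2, -4.1]
grip_width: 0.0164
gripper_force: 117.5
```

```bash
cat > pin.py <<'E'
from h import *
np.set_printoptions(precision=4,suppress=True)
for c in C:
    im,d=snap(c);P=cloud(c,d).reshape(-1,3);P=P[~np.isnan(P[:,0])]
    r=np.hypot(*(P[:,:2]-[.5955,.0188]).T);rc=np.hypot(*(P[:,:2]-[.548,.0188]).T)
    a=P[(r<.005)&(P[:,2]>.05)];b=P[(rc>.044)&(rc<.051)&(r>.012)&(P[:,2]>.06)]
    print(c,'pin',len(a),np.median(a[:,2]),a[:,2].max(),'rim',len(b),np.median(b[:,2]),b[:,2].std())
    q=P[(P[:,2]>.064)&(P[:,2]<.073)&(rc<.06)];print(' rim mid',(q[:,:2].max(0)+q[:,:2].min(0))/2)
E
python3 pin.py; python3 mal.py; python3 -c "
from h import *
goto([.5125,-.2497,.05],173.5)"
```

```text
side 345 mid [ 0.5643 -0.2554] mean [ 0.5637 -0.2568  0.1779] slope deg [0.6467 0.8083] ext [0.0445 0.0456]
t 11.43 pos [ 0.5106 -0.2479  0.128 ] yaw 173.44 zax [-0.001  0.001 -1.   ] F [ 0.7  0.5 -2.9] w 0.0162 gf 117.5
t 11.43 pos [ 0.5106 -0.2479  0.128 ] yaw 173.44 zax [-0.001  0.001 -1.   ] F [ 0.7  0.5 -2.9] w 0.0162 gf 117.5
rotvec [ 0.0007 -0.0008 -0.001 ]
shift [0.0001 0.2747 0.013 ]
t 11.43 pos [ 0.5106 -0.2479  0.128 ] yaw 173.44 zax [-0.001  0.001 -1.   ] F [ 0.7  0.5 -2.9] w 0.0162 gf 117.5
rotvec [ 0.0007 -0.0008 -0.001 ]
shift [-0.002  -0.0015  0.078 ]
  return _methods._mean(a, axis=axis, dtype=dtype,
  ret = ret.dtype.type(ret / rcount)
Traceback (most recent call last):
  File "pin.py", line 7, in <module>
    print(c,'pin',len(a),np.median(a[:,2]),a[:,2].max(),'rim',len(b),np.median(b[:,2]),b[:,2].std())
                                           ~~~~~~~~~~^^
ValueError: zero-size array to reduction operation maximum which has no identity
```

```bash
sed -i 's/for c in C:/for c in ["top"]:/' pin.py; python3 pin.py
```

```text
top pin 13 0.06833556255693397 0.07223474928013095 rim 309 0.06873785712212656 0.002091383399673509
 rim mid [0.5481 0.0188]
```

Emit:
move_arm(plan="0 0 0.03 0 0 0 0;0 0 0.04 0 0 0 0;0 0 0.024 0 0 0 0;0 0 0.01 0 0 0 0;0 0 0.003 0 0 0 0;0 0 0.002 0 0 0 0;0 0 0 0 0 0 0;0 0 0 0 0 0 0")

```text
time_s: 12.48
position: [0.5112, -0.2481, 0.0199]
tool_rot: [[-0.994, 0.114, 0.001], [0.114, 0.994, -0.001], [-0.001, -0.001, -1.0]]
ft_force: [-0.6, -0.8, -2.7]
grip_width: 0.016
gripper_force: 117.6
```

Emit:
move_arm(plan="0 0 0.0015 0 0 0 0;0 0 0.001 0 0 0 0;0 0 0.001 0 0 0 0;0 0 0 0 0 0 0")

```text
time_s: 12.98
position: [0.5109, -0.2479, 0.0162]
tool_rot: [[-0.994, 0.114, 0.0], [0.114, 0.994, -0.0], [-0.0, -0.0, -1.0]]
ft_force: [-2.3, 1.1, 2.4]
grip_width: 0.0163
gripper_force: 118.7
```

Emit:
move_arm(plan="0 0 0 0 0 0 0.025;0 0 0 0 0 0 0.05;0 0 0 0 0 0 0.06;0 0 0 0 0 0 0.06;0 0 -0.02 0 0 0 0.06;0 0 -0.04 0 0 0 0.06;0 0 -0.05 0 0 0 0.06;0 0.02 -0.04 0 0 0 0.06;0 0.05 0 0 0 0 0.06;0 0.05 0 0 0 0 0.06;0 0.05 0 0 0 0 0.06;0 0.05 0 0 0 0 0.06")

```text
time_s: 14.48
position: [0.536, -0.0278, 0.1659]
tool_rot: [[-0.994, 0.114, 0.0], [0.114, 0.994, -0.0], [-0.0, -0.0, -1.0]]
ft_force: [0.9, -0.2, 0.2]
grip_width: 0.0596
gripper_force: 0.0
```

Emit:
move_arm(plan="0 0.05 0 0 0 0 0.06;0 0.05 0 0 0 0 0.06;0 0.05 0 0 0 0 0.06;0 0.05 0 0 0 0 0.06;0 0.045 0 0 0 0 0.06;0 0.03 0 0 0 0 0.06;0 0.007 0 0 0 0 0.06;0 0 0 0 0 0 0.06")

```text
time_s: 15.48
position: [0.5679, 0.2505, 0.1657]
tool_rot: [[-0.994, 0.113, -0.0], [0.113, 0.994, -0.0], [0.0, -0.0, -1.0]]
ft_force: [0.3, -0.8, 0.5]
grip_width: 0.0598
gripper_force: 0.0
```

```bash
python3 - <<'E'
from h import *
np.set_printoptions(precision=4,suppress=True)
im,d=snap('side');P=cloud('side',d).reshape(-1,3);P=P[~np.isnan(P[:,0])]
q=P[(np.hypot(*(P[:,:2]-[.565,-.255]).T)<.035)&(P[:,2]>.055)];print('mallet',len(q),(q.max(0)+q.min(0))/2,q.mean(0))
q=P[(np.hypot(*(P[:,:2]-[.569,.25]).T)<.02)&(P[:,2]>.075)&(P[:,2]<.09)];print('knob',len(q),(q.max(0)+q.min(0))/2)
goto([.569,.2506,.055],173.5)
E
```

```text
mallet 348 [ 0.5645 -0.2547  0.0636] [ 0.5632 -0.2571  0.0653]
knob 34 [0.5682 0.2497 0.0813]
t 15.53 pos [0.568  0.25   0.1658] yaw 173.44 zax [-0. -0. -1.] F [-0.3  0.   0.4] w 0.0595 gf 0.0
rotvec [-0.0004 -0.0002 -0.001 ]
shift [-0.0009  0.0007  0.1108]
```

Emit:
move_arm(plan="-0.001 0.0005 0.03 0 0 0 0.06;0 0 0.04 0 0 0 0.06;0 0 0.025 0 0 0 0.06;0 0 0.011 0 0 0 0.06;0 0 0.003 0 0 0 0.06;0 0 0 0 0 0 0.06;0 0 0 0 0 0 0.06")

```text
time_s: 16.4
position: [0.5695, 0.2513, 0.0578]
tool_rot: [[-0.994, 0.114, 0.002], [0.114, 0.994, 0.0], [-0.002, 0.001, -1.0]]
ft_force: [0.9, -0.1, -0.0]
grip_width: 0.06
gripper_force: 0.0
```

Emit:
move_arm(plan="0 0 0.001 0 0 0 0.04;0 0 0 0 0 0 0.01;0 0 0 0 0 0 0;0 0 0 0 0 0 0;0 0 0 0 0 0 0;0 0 0 0 0 0 0", grip_force=80)

```text
time_s: 17.15
position: [0.5692, 0.2515, 0.0561]
tool_rot: [[-0.994, 0.113, 0.001], [0.113, 0.994, 0.001], [-0.001, 0.001, -1.0]]
ft_force: [-0.1, 3.0, 4.2]
grip_width: 0.0154
gripper_force: 78.1
```

Emit:
move_arm(plan="0 0 -0.005 0 0 0 0;0 0 -0.02 0 0 0 0;0 0 -0.03 0 0 0 0;0 0 -0.03 0 0 0 0;0 0 -0.025 0 0 0 0;0 0 0 0 0 0 0;0 0 0 0 0 0 0")

```text
time_s: 18.02
position: [0.5684, 0.2508, 0.1641]
tool_rot: [[-0.994, 0.114, -0.003], [0.114, 0.994, -0.001], [0.003, -0.001, -1.0]]
ft_force: [-0.3, -1.0, -5.9]
grip_width: 0.0152
gripper_force: 78.2
```

```bash
cat > lid.py <<'E'
from h import *
np.set_printoptions(precision=4,suppress=True)
import sys
s=env.observe();p=np.array(s['position'])
for c in C:
    im,d=snap(c,sys.argv[1]+c+'.png');P=cloud(c,d).reshape(-1,3);P=P[~np.isnan(P[:,0])]
    r=np.hypot(*(P[:,:2]-p[:2]).T)
    q=P[(r<.075)&(r>.03)&(P[:,2]>p[2]-.05)&(P[:,2]<p[2]-.015)]
    if len(q)<30: print(c,len(q));continue
    med=np.median(q[:,2]);q=q[abs(q[:,2]-med)<.006]
    A=np.c_[q[:,:2]-p[:2],np.ones(len(q))];k=np.linalg.lstsq(A,q[:,2],rcond=None)[0]
    print(c,len(q),'mid-tcp',(q[:,:2].max(0)+q[:,:2].min(0))/2-p[:2],'z',k[2],'slope deg',np.degrees(k[:2]),'ext',np.ptp(q[:,:2],axis=0))
goto([.548,.0188,p[2]],173.5)
E
python3 lid.py l1
```

```text
side 755 mid-tcp [-0.0004 -0.0003] z 0.13441844463372019 slope deg [0.2025 0.8027] ext [0.1267 0.1339]
top 1031 mid-tcp [-0.0008 -0.0249] z 0.1324362642459499 slope deg [-0.0473  0.3434] ext [0.1242 0.0803]
t 18.12 pos [0.5685 0.2509 0.1641] yaw 173.47 zax [-0.003 -0.001 -1.   ] F [-0.6 -0.2 -5.3] w 0.0152 gf 78.2
rotvec [-0.0013 -0.003  -0.0005]
shift [-0.006  -0.2329  0.    ]
```

Emit:
move_arm(plan="0 -0.015 0 0 0 0 0;-0.001 -0.03 0 0 0 0 0;-0.001 -0.035 0 0 0 0 0;-0.001 -0.035 0 0 0 0 0;-0.001 -0.035 0 0 0 0 0;-0.001 -0.035 0 0 0 0 0;-0.001 -0.03 0 0 0 0 0;0 -0.018 0 0 0 0 0;0 0 0 0 0 0 0;0 0 0 0 0 0 0;0 0 0 0 0 0 0")

```text
time_s: 19.5
position: [0.5486, 0.0198, 0.1658]
tool_rot: [[-0.994, 0.112, -0.0], [0.112, 0.994, 0.0], [0.0, 0.0, -1.0]]
ft_force: [0.3, 0.5, -4.5]
grip_width: 0.0155
gripper_force: 78.5
```

```bash
python3 lid.py l2
```

```text
side 1082 mid-tcp [-0.     -0.0009] z 0.13617695087481518 slope deg [0.1283 0.6873] ext [0.1276 0.1278]
top 498 mid-tcp [-0.0251 -0.0019] z 0.13451601939644103 slope deg [0.2813 0.4488] ext [0.0779 0.1232]
t 19.6 pos [0.5486 0.0197 0.1658] yaw 173.54 zax [-0.  0. -1.] F [-0.2 -0.4 -4.8] w 0.0155 gf 78.5
rotvec [ 0.0001 -0.      0.0006]
shift [ 0.0005 -0.0009  0.    ]
```

Emit:
move_arm(plan="0.0005 -0.0008 0.015 0 0 0 0;0 0 0.018 0 0 0 0;0 0 0.005 0 0 0 0;0 0 0.004 0 0 0 0;0 0 0.003 0 0 0 0;0 0 0.002 0 0 0 0;0 0 0.002 0 0 0 0;0 0 0 0 0 0 0")

```text
time_s: 20.6
position: [0.5479, 0.0183, 0.1168]
tool_rot: [[-0.994, 0.114, -0.0], [0.114, 0.994, 0.0], [0.0, -0.0, -1.0]]
ft_force: [-0.0, 0.1, -4.8]
grip_width: 0.0158
gripper_force: 78.5
```

Emit:
move_arm(plan="0 0 0.001 0 0 0 0;0 0 0.001 0 0 0 0;0 0 0.0005 0 0 0 0;0 0 0 0 0 0 0")

```text
time_s: 21.1
position: [0.548, 0.0183, 0.1143]
tool_rot: [[-0.994, 0.114, 0.0], [0.114, 0.994, -0.0], [-0.0, -0.0, -1.0]]
ft_force: [-0.0, -0.5, -4.8]
grip_width: 0.0159
gripper_force: 78.8
```

Emit:
move_arm(plan="0 0 0.001 0 0 0 0;0 0 0.0005 0 0 0 0;0 0 0 0 0 0 0")

```text
time_s: 21.48
position: [0.5481, 0.0186, 0.114]
tool_rot: [[-0.994, 0.113, 0.001], [0.113, 0.994, -0.0], [-0.001, 0.0, -1.0]]
ft_force: [-3.7, 2.1, 6.3]
grip_width: 0.0155
gripper_force: 80.0
```

Emit:
move_arm(plan="0 0 -0.0008 0 0 0 0;0 0 0 0 0 0 0;0 0 0 0 0 0 0.03;0 0 0 0 0 0 0.06;0 0 0 0 0 0 0.085;0 0 0 0 0 0 0.085;0 0 0 0 0 0 0.085")

```text
time_s: 22.35
position: [0.548, 0.0183, 0.1136]
tool_rot: [[-0.994, 0.114, 0.0], [0.114, 0.994, 0.0], [0.0, 0.0, -1.0]]
ft_force: [-0.0, 0.5, 0.2]
grip_width: 0.0855
gripper_force: 0.0
```

```bash
python3 lid.py l3; python3 -c "
import cv2;s=cv2.imread('pics/l3side.png')[90:250,240:440];cv2.imwrite('pics/c4.png',cv2.resize(s,None,fx=4,fy=3.75,interpolation=cv2.INTER_CUBIC))"
```

```text
side 997 mid-tcp [-0.0007 -0.001 ] z 0.08437895057294674 slope deg [0.2537 0.4012] ext [0.1263 0.1304]
top 373 mid-tcp [-0.0329 -0.002 ] z 0.08270437020038321 slope deg [ 0.1622 -0.222 ] ext [0.0471 0.1217]
t 22.45 pos [0.548  0.0183 0.1136] yaw 173.48 zax [-0. -0. -1.] F [-0.6 -0.3 -0.1] w 0.0854 gf 0.0
rotvec [-0.     -0.     -0.0003]
shift [0.0001 0.0005 0.    ]
```

View pics/c4.png

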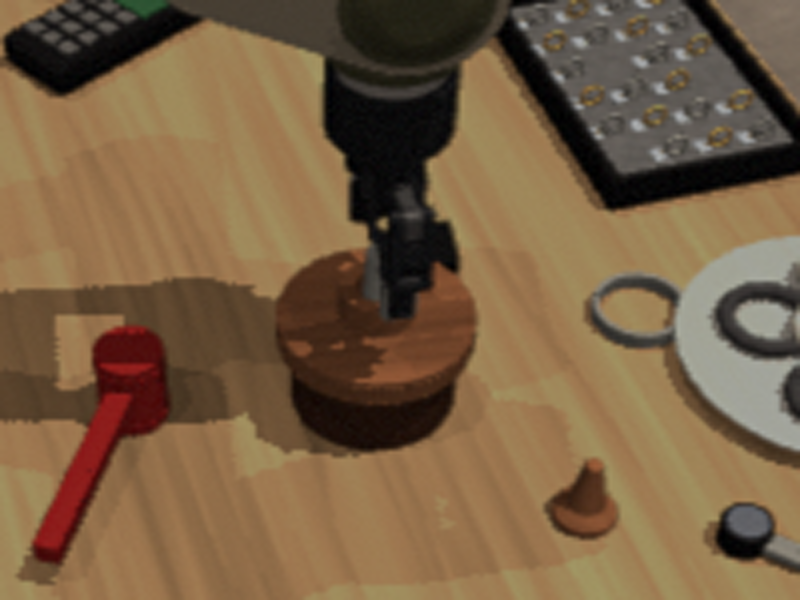

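The lids sit flat, with the plate at z≈0.0835 and level. Next I lower the open fingers over the collar.

Emit:
move_arm(plan="0 -0.0008 0.008 0 0 0 0.085;0 0 0.01 0 0 0 0.085;0 0 0.008 0 0 0 0.085;0 0 0.004 0 0 0 0.085;0 0 0.0015 0 0 0 0.085;0 0 0 0 0 0 0.085;0 0 0 0 0 0 0.085")

```text
time_s: 23.32
position: [0.548, 0.0175, 0.0824]
tool_rot: [[-0.994, 0.114, 0.0], [0.114, 0.994, -0.0], [-0.0, -0.0, -1.0]]
ft_force: [-0.8, 0.2, -0.0]
grip_width: 0.0849
gripper_force: 0.0
```

Emit:
move_arm(plan="0 0 0 0 0 0 0.065;0 0 0 0 0 0 0.055;0 0 0 0 0 0 0.045;0 0 0 0 0 0 0.035;0 0 0 0 0 0 0.03;0 0 0 0 0 0 0.03;0 0 0 0 0 0 0.03", grip_force=40)

```text
time_s: 24.2
position: [0.5481, 0.0175, 0.0824]
tool_rot: [[-0.994, 0.114, 0.001], [0.114, 0.994, -0.0], [-0.001, -0.0, -1.0]]
ft_force: [-1.2, -0.2, 6.1]
grip_width: 0.0482
gripper_force: 42.2
```

Emit:
move_arm(plan="0 0 -0.002 0 0 0 0.03;0 0 -0.004 0 0 0 0.03;0 0 -0.008 0 0 0 0.03;0 0 -0.012 0 0 0 0.03;0 0 -0.015 0 0 0 0.03;0 0 -0.02 0 0 0 0.03;0 0 -0.02 0 0 0 0.03;0 0 -0.015 0 0 0 0.03;0 0 -0.012 0 0 0 0.03;0 0 0 0 0 0 0.03;0 0 0 0 0 0 0.03;0 0 0 0 0 0 0.03")

```text
time_s: 25.7
position: [0.5477, 0.0175, 0.1895]
tool_rot: [[-0.994, 0.114, -0.001], [0.114, 0.994, 0.0], [0.001, 0.0, -1.0]]
ft_force: [-0.1, -0.0, -2.4]
grip_width: 0.0483
gripper_force: 41.7
```

```bash
python3 lid.py l4; python3 -c "
from h import *
s=cv2.imread('pics/l4side.png')[50:250,220:460];cv2.imwrite('pics/c5.png',cv2.resize(s,None,fx=3,fy=3,interpolation=cv2.INTER_CUBIC))
c=cloud('side',snap('side')[1]).reshape(-1,3);r=np.hypot(*(c[:,:2]-[.548,.0188]).T)
q=c[(r<.06)&(c[:,2]>.06)&(c[:,2]<.1)];print(len(q),q.mean(0));q=q[abs(q[:,2]-.078)<.005];print(len(q),np.median(q[:,2]),(q.max(0)+q.min(0))/2,np.ptp(q,axis=0))
q=c[(r<.03)&(c[:,2]>.1)&(c[:,2]<.145)];print('knob',len(q),q.max(0) if len(q) else 0,q.min(0) if len(q) else 0)"
```

```text
side 73 mid-tcp [-0.0065 -0.0312] z 0.1727139847534092 slope deg [0.173  0.3171] ext [0.1147 0.0687]
top 10
t 25.8 pos [0.5478 0.0175 0.1897] yaw 173.48 zax [-0.001  0.    -1.   ] F [ 0.1  0.3 -1.6] w 0.0477 gf 41.7
rotvec [ 0.0001 -0.0009 -0.0004]
shift [-0.0001  0.0013  0.0001]
1046 [0.5430288  0.00342852 0.07721057]
834 0.07835680688649518 [0.54822563 0.01530657 0.07792278] [0.1056171  0.10294302 0.0096704 ]
knob 27 [0.55379791 0.0169618  0.11298196] [0.53863859 0.00763357 0.10001296]
```

View pics/c5.png

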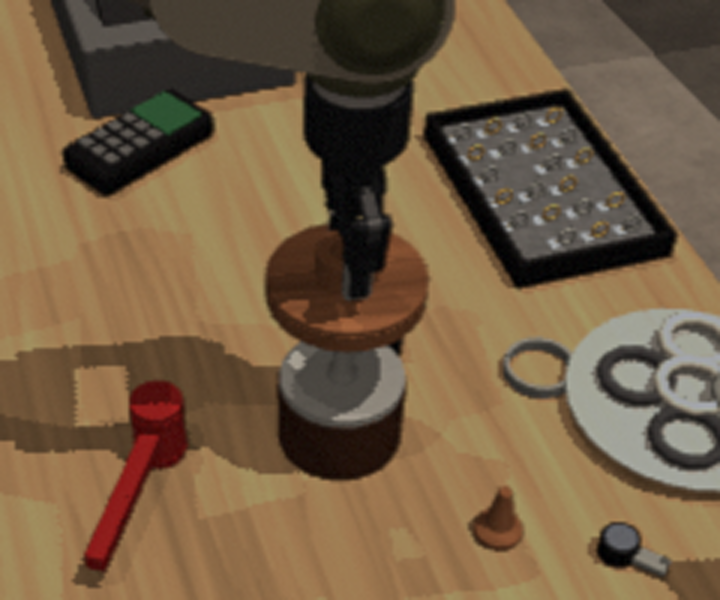

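The outer lid is held level 107 mm up, and the inner lid sits flat with its disc at z≈0.078. I hand the job in.

```bash
python3 -c "
from rig import env
print(env.close_job())"
```

```text
the job is handed in; nothing more can be done
None
```

I handed the job in at about 26 s; the hand-in returned no verdict. By my last measurements, the pin is flush with the rim, the mallet is standing on the counter, the inner lid is seated flat in the canister's mouth, and the outer lid is held level about 107 mm above its nested position.

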